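# Click the step attenuator round to its red setting

### The arm

A 7-joint arm with a two-finger parallel gripper is mounted at the origin on a cart in front of the work surface, level with it; the furniture and walls round the work are solid. World frame = base frame: x ahead of the robot, y to its left, z up, the work surface at z = 0. Lengths are in m, angles in degrees, forces in N, time in s.
With the tool pointing down it reaches from about 0.425 to 0.875 m from the base axis. Payload 4.7 kg.
Tool frame: the origin (TCP) lies at the very end of the fingers, on their centre line; the grasp point (between the pads) lies 19 mm behind it; z points along the fingers, y is the line along which they close (so a half turn about z gives the same grasp; the last joint's range is limited). The gripper opens to 87 mm and grips with 3 to 60 N. Pads are 19 mm wide; open, the fingers measure 117 mm over their backs; the gripper's body (75 mm by 190 mm) begins 51 mm behind the grasp point.
Start: joints at [-67.088, 18.392, -4.016, 83.108, 1.295, 78.541, -3.26], TCP at [0.245, 0.602, 0.223] pointing down, gripper open.
Joint ranges: [-163.93, 163.93], [-17.29, 119.83], [-79.2, 71.16], [3.27, 140.29], [-89.18, 269.18], [5.43, 117.66], [-154.24, 154.24]. Speed limits (degrees/s): [147.25, 147.25, 180, 180, 180, 180, 180].

### API

Orientations are given as [roll, pitch, yaw] about the fixed x, y, z axes, in that order (R = Rz(yaw) Ry(pitch) Rx(roll)).
In Python, from cell import get_obs, read_camera, sign_off, silhouettes gives the robot as it stands.
- The arm moves only by the tool play_rows, never from a script. Its argument "steps" is a list that holds one entry, the list of rows, each a list of 7 numbers: the shift along the tool's x, y, z in m, then the turn, a rotation vector about the tool's x, y, z in rad, then the finger opening in m, from 0 to 0.087. A call has 1 to 12 rows; each row shifts and turns the commanded pose from where the row before left it, along the tool's axes as they then stand; what a row does not reach is not made up. A row lasts 1/10 s, in which the tool goes at most 50 mm and 8.59 degrees, less where a joint would pass 70% of its speed; a pose out of reach is approached as far as the arm can. A call is refused whole if a number of a shift passes 0.05 or a number of a turn 0.15, either way. A call with a gripper value outside its range is refused whole. The fingers move at their own pace and stop on an object; "force" is the grip in N (left out, the last holds). Time passes only in rows, so rows that do not move let the fingers close. It gives the time, the measured TCP pose, the force, the opening and the grip force at its end, in the units of the state.
- get_obs(): the state, without advancing time (a new reading comes with each control period).
- read_camera(name): name is "side" or "top"; returns a dict with "frame" (384x512x3 uint8, red, green, blue), "intrinsics" (3x3 intrinsics, pixels), "view" (4x4, takes a point from world to camera coordinates). Camera axes: x right, y up, looking along -z (the intrinsics and any distortion apply to the point x, -y, -z); pixel columns grow to the right and rows downward; lengths in m; the calibration is good to about 2 mm. A picture is of the moment at which its call begins. There is no depth.
- sign_off(): hands the job in; it is judged then, once.
Trained networks look in the newest picture that a camera, given by its name, has taken for a name from the list of things; names that differ only in an ending like _2 or _b are one class to them, and where a whole thing is asked for, a point or a joint stands for the part that bears it (a point fixed in the world has none). Each returns a list of dicts, best first, with "p" (0 to 1); they miss things now and then, are a little off and sometimes report something else, mostly with a low value. They report only what shows in the picture. A call takes as long as a camera call.
- silhouettes(camera, name): "pixels" (384x512 bool, what is visible of it) and "extent" ([left, top, right, bottom] in pixels, round what is visible of it).
The state is a dict: "time_s": time; "qpos": joint angles; "joint_velocities": joint speeds; "effort": joint torques, N m; "tool_pos": TCP position; "tool_rot": TCP orientation; "force": force on the tool from outside, world axes, zero at the start; "wrist_torque": the same for the moment, N m; "grip_width": finger opening in m; "grasp_force": force on a finger pad.
Only numpy, scipy, OpenCV 4.12 (cv2) and the standard library are available. Lean on these libraries where they do the work, as an engineer would, in place of code of your own. Each camera call takes 0.05 s, during which the arm holds its last target. There are 200 camera calls.

### The job

The blue step attenuator on the bench has a six-armed finger wheel that clicks from setting to setting. With a fingertip, push the edge of the wheel round counter-clockwise (seen from above) one click at a time, letting it come to rest in each setting, until the red arm is clicked in at the yellow pointer, without running past it. Push gently, do not lift or shift the attenuator, and leave the two adapters, the loupe and the torque wrench where they are.

Things in the scene. Friction and masses are not known exactly. Their poses are not given: they have to be found in the camera images.
- attenuator: step attenuator standing loose on rubber feet: blue housing 160 x 64 mm, top at 32 mm height, about 2 kg. Origin on the bench under the wheel's axis, mid-housing; x along the 160 mm side, z up; the pointer is at its -x end, two brass coaxial ports stick out 17 mm from its +x end. Yaw varies by up to 0.5 rad either way from the pointer facing the robot
- wheel (a joint): wheel angle in rad, growing counter-clockwise seen from above; 0 when the red arm is clicked in at the pointer. Clicks every 1.047 rad (play 0.03); starts 2 to 4 clicks below 0. Pushing an arm sideways near its end takes about 3 N; past half a click (0.52 rad) the wheel snaps forward by itself to the next click and stays. At every click the six arms lie at multiples of 60 degrees from the pointer
- red_lobe (a point): top of the red arm, near its end, 50 mm from the wheel's axis, 54 mm above the bench; turns with the wheel
- pointer (a point): top of the yellow pointer post (22 mm wide, 12 mm deep) at the near end of the housing, 71 mm from the wheel's axis, 45 mm above the bench; lower than the top of the wheel and just outside its arms
- wheel_centre (a point): on the vertical axis of the flat wheel, level with its top face, 54 mm above the bench (hub 5 mm higher). Aluminium disc of radius 34 mm with six arms 12 mm wide, reaching out to radius 56 mm, one red; all fill the heights 40 to 54 mm, with 8 mm of air down to the housing. Gaps between arms are 38 mm wide at radius 50 mm; at the housing's long sides the arms overhang it by up to 24 mm
- adapter_silver: silver-white coaxial adapter standing on end, 20 x 20 x 34 mm, loose, origin at the centre of its foot; leave alone
- adapter_gold: gold coaxial adapter standing on end, 20 x 20 x 34 mm, loose, origin at the centre of its foot; leave alone
- loupe: black loupe standing on its barrel, 33 mm across, 29 mm tall, loose, origin at the centre of its foot; leave alone
- torque_wrench: small torque wrench with a red sleeve lying flat, 146 mm along its y, 21 mm wide and tall, loose, origin at the centre of its underside; leave alone

How it is judged (in metres and radians):
On the way:
1. the wheel rests in the last click before the red setting (value of joint wheel between -1.2 and -0.9 rad), for 0.2 s.
At the end, for the whole second after the job is handed in: The wheel is at rest in the click at which the red arm stands at the pointer (within 0.12 rad), and the attenuator stands flat within 20 mm of where it was (value of joint wheel between -0.12 and 0.12 rad and velocity of joint wheel between -0.1 and 0.1 rad/s and height (world z) of attenuator below 0.004 m and angle between attenuator's own z axis and vertical below 0.05 rad and distance of attenuator from where it was at the start of the episode below 0.02 m); the robot touches nothing.
It fails at once if the wheel is run past the red setting (more than 0.45 rad beyond it) (value of joint wheel above 0.45 rad).
It fails at once if the wheel is pushed or pinched with more than 25 N (contact force between the fingers and wheel above 25 N).
It fails at once if the attenuator is lifted, tipped or shifted by more than 20 mm (height (world z) of attenuator above 0.012 m or angle between attenuator's own z axis and vertical above 0.15 rad or distance of attenuator from where it was at the start of the episode above 0.02 m).
It fails at once if an adapter, the loupe or the torque wrench is moved by more than 15 mm (distance of any of adapter_silver, adapter_gold, loupe, torque_wrench from where it was at the start of the episode above 0.015 m).
It also fails if it takes over 61 s, if anything falls off the work surface, if the arm or the gripper's body presses on something with over 40 N, if the wrist force passes 120 N, or if a joint passes its speed limit or range.

## Working session

There is one attempt and no reset: what is moved stays moved. The work goes in short steps, Python scripts to look and compute and a tool call to move; the robot and the scene stay as the last step left them, time stands still between calls to the robot, and variables do not carry over. Pictures are saved under pics/ and viewed, at most 10 in all, crops included, and the job is handed in when it is done.

Besides the shell and the picture viewer there is one more tool, called after "Emit:" as name(argument=value, ...) on one line, values as JSON. play_rows: Moves the arm, as the interface text tells. Its arguments: {"type":"object","properties":{"steps":{"type":"array","items":{"type":"array","items":{"type":"array","items":{"type":"number"}}}},"force":{"type":"number"}},"required":["steps"]}

```bash
mkdir -p pics; ls
cat > h.py <<'E'
import numpy as np, cv2
from cell import *
def ray(c,u,v,z):
    K=np.array(c["intrinsics"]);V=np.array(c["view"]);R=V[:3,:3];t=V[:3,3]
    d=np.linalg.inv(K)@[u,v,1]; d=np.array([d[0],-d[1],-d[2]])
    o=-R.T@t; w=R.T@d; return o+w*(z-o[2])/w[2]
def cen(cam,name):
    s=silhouettes(cam,name)
    return [(round(x["p"],2),list(map(int,x["extent"])),np.argwhere(x["pixels"]).mean(0)[::-1]) for x in s[:2]]
E
python3 - <<'E'
from h import *
print(get_obs())
for n in("top","side"):
    c=read_camera(n); cv2.imwrite(f"pics/{n}0.png",c["frame"][:,:,::-1])
    V=np.array(c["view"]);print(n,-V[:3,:3].T@V[:3,3],c.keys())
    for k,z in(("wheel_centre",.047),("pointer",.02),("red_lobe",.054),("adapter_silver",.017),("adapter_gold",.017),("loupe",.015),("torque_wrench",.01)):
        for r in cen(n,k): print(k,r,ray(c,*r[2],z).round(3))
E
```

```text
pics
{'time_s': 0.0, 'qpos': array([-67.0867493 ,  18.43957727,  -4.0147537 ,  83.17518204,
         1.29740623,  78.54158851,  -3.25890368]), 'joint_velocities': array([-0.023996  ,  0.04083294, -0.12394965, -0.03887191, -0.01883624,
        0.06952139, -0.09625313]), 'effort': array([-1.40545239e-04, -4.91289890e+01, -4.04150113e-01, -3.12534034e+01,
       -6.40116166e-02,  4.34664753e-02,  1.65463734e-04]), 'tool_pos': array([0.24446075, 0.60167238, 0.22145311]), 'tool_rot': array([-1.79889028e+02,  8.41359624e-03,  1.57897352e+02]), 'force': array([0.58234766, 0.38846191, 1.18597944]), 'wrist_torque': array([-0.00352514, -0.00185083,  0.02020268]), 'grasp_force': 0.0, 'grip_width': 0.08694702600066496}
top [ 0.41504821 -0.06400896  0.88278807] dict_keys(['frame', 'intrinsics', 'view'])
wheel_centre (0.97, [211, 167, 275, 256], array([244.43859037, 211.034194  ])) [ 0.543 -0.054  0.047]
pointer (0.92, [216, 164, 274, 254], array([244.58808755, 211.09723717])) [ 0.547 -0.054  0.02 ]
red_lobe (0.57, [215, 182, 271, 238], array([244.53364269, 210.08584687])) [ 0.544 -0.055  0.054]
a
[... 758 characters left out ...]
42 -0.057  0.02 ]
red_lobe (0.66, [248, 173, 300, 212], array([272.74603175, 192.07837302])) [ 0.542 -0.041  0.054]
adapter_silver (0.43, [228, 171, 236, 187], array([232.51, 180.18])) [ 0.648 -0.118  0.017]
adapter_gold (0.71, [231, 174, 313, 229], array([274.10047281, 201.3179669 ])) [ 0.542 -0.061  0.017]
adapter_gold (0.53, [216, 182, 225, 199], array([221.25384615, 190.66153846])) [ 0.661 -0.073  0.017]
loupe (0.6, [223, 227, 236, 251], array([227.93870968, 238.02580645])) [0.603 0.07  0.015]
loupe (0.54, [217, 180, 223, 199], array([221.24806202, 190.24031008])) [ 0.662 -0.077  0.015]
torque_wrench (0.77, [281, 158, 320, 186], array([296.81368821, 172.05323194])) [ 0.515 -0.196  0.01 ]
```

Run:
```python
import cv2,numpy as np
a=cv2.imread("pics/top0.png")[145:265,175:355];b=cv2.imread("pics/side0.png")[150:260,205:325]
a=cv2.resize(a,None,fx=4.4,fy=4.4,interpolation=cv2.INTER_CUBIC)
cv2.imwrite("pics/c0.png",a)
```

```text
(no output)
```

View pics/c0.png

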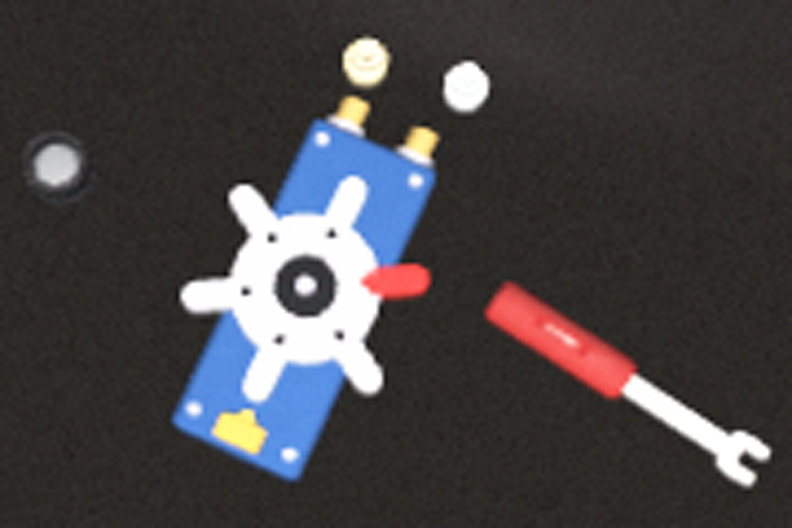

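The crop shows the pointer at (240,430), lower left, the red arm at (400,282), and the hub at (305,285). That puts the red arm four clicks clockwise of the pointer. I'll get the world geometry next.

Run:
```python
from h import *
c=read_camera("top");f=lambda u,v,z:ray(c,175+(u+.5)/4.4-.5,145+(v+.5)/4.4-.5,z)[:2]
C=f(305,285,.059);P=f(240,434,.045);Rd=f(415,281,.054)
print(C,P,Rd)
for a in(P-C,Rd-C): print(np.hypot(*a),np.degrees(np.arctan2(a[1],a[0])))
hs=c["frame"];hsv=cv2.cvtColor(hs,cv2.COLOR_RGB2HSV)
m=cv2.inRange(hsv,(100,120,60),(125,255,255));n=np.argwhere(m)[:,::-1]
r=cv2.minAreaRect(np.array([ray(c,u,v,.032)[:2]*1000 for u,v in n],np.float32));print(r)
p=cen("top","red_lobe")
s=silhouettes("top","red_lobe")[0]["pixels"];q=np.array([ray(c,u,v,.054)[:2] for v,u in np.argwhere(s)]);print(q.mean(0),(q.max(0)+q.min(0))/2)
d=q-C;R=np.hypot(*d.T);a=np.arctan2(d[:,1],d[:,0])[R>.042];print("arm phase",np.degrees(np.angle(np.exp(6j*a).mean()))/6)
```

```text
[ 0.54433865 -0.05349097] [ 0.47804702 -0.02603495] [ 0.54828334 -0.10314764]
0.0717524458634905 157.50211783283768
0.04981310088791548 -85.45800428136405
((662.1553955078125, -319.4298095703125), (590.1107177734375, 480.9407043457031), 81.43846893310547)
[ 0.54408207 -0.0549054 ] [ 0.54458084 -0.05363713]
arm phase -24.03740494460351
```

Emit:
play_rows(steps=[[[-0.0237, -0.0218, 0, 0, 0, 0, 0], [-0.0237, -0.0218, 0, 0, 0, 0, 0], [-0.0237, -0.0218, 0, 0, 0, 0, 0], [-0.0237, -0.0218, 0, 0, 0, 0, 0], [-0.0237, -0.0218, 0, 0, 0, 0, 0], [-0.0237, -0.0218, 0, 0, 0, 0, 0], [-0.0237, -0.0218, 0, 0, 0, 0, 0], [-0.0237, -0.0218, 0, 0, 0, 0, 0], [-0.0237, -0.0218, 0, 0, 0, 0, 0], [-0.0237, -0.0218, 0, 0, 0, 0, 0], [-0.0237, -0.0218, 0, 0, 0, 0, 0], [-0.0237, -0.0218, 0, 0, 0, 0, 0]]])

```text
time_s: 2.15
tool_pos: [0.4101, 0.2516, 0.2229]
tool_rot: [180.0, 0.0, 157.9]
force: [0.4, 0.8, 0.2]
grip_width: 0.0024
grasp_force: 0.0
```

Emit:
play_rows(steps=[[[-0.0237, -0.0218, 0, 0, 0, 0, 0], [-0.0237, -0.0218, 0, 0, 0, 0, 0], [-0.0237, -0.0218, 0, 0, 0, 0, 0], [-0.0237, -0.0218, 0, 0, 0, 0, 0], [-0.0237, -0.0218, 0, 0, 0, 0, 0], [-0.0237, -0.0218, 0, 0, 0, 0, 0], [-0.0237, -0.0218, 0, 0, 0, 0, 0], [-0.0237, -0.0218, 0, 0, 0, 0, 0], [-0.0237, -0.0218, 0, 0, 0, 0, 0], [-0.0237, -0.0218, 0, 0, 0, 0, 0], [-0.0237, -0.0218, 0, 0, 0, 0, 0], [-0.0237, -0.0218, 0, 0, 0, 0, 0]]])

```text
time_s: 3.35
tool_pos: [0.5753, -0.0976, 0.2228]
tool_rot: [180.0, 0.0, 157.9]
force: [-0.9, -0.6, 0.2]
grip_width: 0.0004
grasp_force: 0.0
```

Emit:
play_rows(steps=[[[0, 0, 0, 0, 0, 0.14, 0], [0, 0, 0, 0, 0, 0.14, 0], [0, 0, 0, 0, 0, 0.14, 0], [0, 0, 0, 0, 0, 0.14, 0], [0, 0, 0, 0, 0, 0.14, 0], [0, 0, 0, 0, 0, 0.14, 0], [0, 0, 0, 0, 0, 0.14, 0], [0, 0, 0, 0, 0, 0.14, 0], [0, 0, 0, 0, 0, 0.14, 0], [0, 0, 0, 0, 0, 0.14, 0], [0, 0, 0, 0, 0, 0.14, 0], [0, 0, 0, 0, 0, 0.14, 0]]])

```text
time_s: 4.55
tool_pos: [0.5748, -0.0964, 0.2227]
tool_rot: [180.0, -0.0, 61.3]
force: [-0.0, 0.8, -0.3]
grip_width: 0.0006
grasp_force: 0.0
```

Emit:
play_rows(steps=[[[0, 0, 0.03, 0, 0, 0.14, 0], [0, 0, 0.03, 0, 0, 0.14, 0], [0, 0, 0.03, 0, 0, 0.14, 0], [0, 0, 0, 0, 0, 0.028, 0], [0, 0, 0, 0, 0, 0, 0], [0, 0, 0, 0, 0, 0, 0]]])

```text
time_s: 5.15
tool_pos: [0.576, -0.0968, 0.1345]
tool_rot: [179.9, -0.1, 36.1]
force: [-0.2, 0.2, 0.4]
grip_width: 0.0003
grasp_force: 0.0
```

Emit:
play_rows(steps=[[[0, 0, 0.024, 0, 0, 0, 0], [0, 0, 0.024, 0, 0, 0, 0], [0, 0, 0.022, 0, 0, 0, 0], [0, 0, 0, 0, 0, 0, 0]]])

```text
time_s: 5.55
tool_pos: [0.5737, -0.0961, 0.0616]
tool_rot: [-179.9, 0.1, 36.1]
force: [-1.7, -0.4, 0.1]
grip_width: 0.0005
grasp_force: 0.0
```

Run:
```python
from h import *
print(get_obs()["tool_pos"])
t=read_camera("top")["frame"];s=read_camera("side")["frame"]
a=cv2.resize(t[150:270,190:300],(550,600),interpolation=2)[:,75:475];b=cv2.resize(s[130:250,225:325],(500,600),interpolation=2)[:,50:450]
cv2.imwrite("pics/c1.png",np.hstack([a,b])[:,:,::-1])
```

```text
[ 0.5737422  -0.09613622  0.06155632]
```

View pics/c1.png

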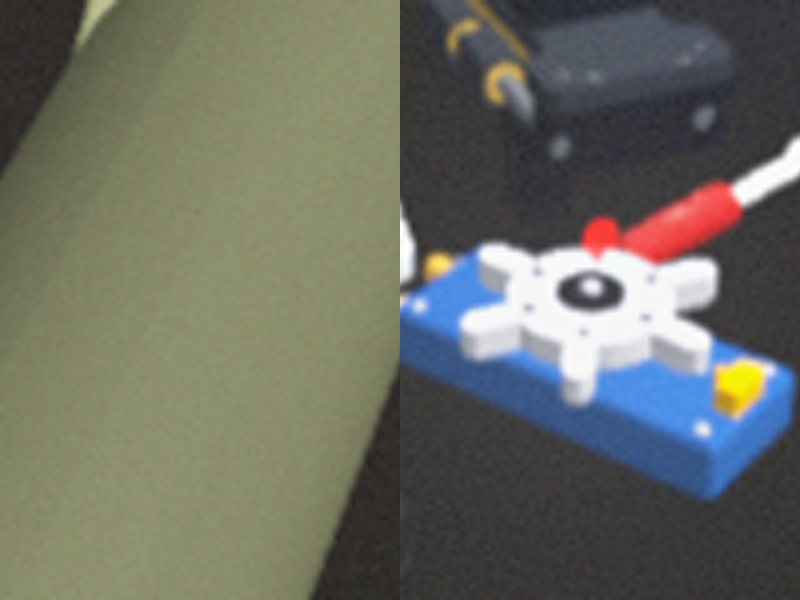

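Top view is blocked by the arm. The side view shows the wheel at about (590,290), the red arm at (600,235), and the dark fingertip behind it in the gap left of the red arm. I'll descend and sweep slowly.

Emit:
play_rows(steps=[[[0, 0, 0.007, 0, 0, 0, 0], [0, 0, 0.007, 0, 0, 0, 0], [0, 0, 0.006, 0, 0, 0, 0], [0, 0, 0, 0, 0, 0, 0], [0, 0, 0, 0, 0, 0, 0]]])

```text
time_s: 6.15
tool_pos: [0.5746, -0.0966, 0.0424]
tool_rot: [-180.0, 0.0, 36.0]
force: [1.5, 0.4, -0.4]
grip_width: 0.0003
grasp_force: 0.0
```

Emit:
play_rows(steps=[[[0.00231, -5e-05, 0, 0, 0, -0.0436, 0], [0.00231, -5e-05, 0, 0, 0, -0.0436, 0], [0.00231, -5e-05, 0, 0, 0, -0.0436, 0], [0.00231, -5e-05, 0, 0, 0, -0.0436, 0], [0.00231, -5e-05, 0, 0, 0, -0.0436, 0], [0.00231, -5e-05, 0, 0, 0, -0.0436, 0], [0.00231, -5e-05, 0, 0, 0, -0.0436, 0], [0.00231, -5e-05, 0, 0, 0, -0.0436, 0]]])

```text
time_s: 6.95
tool_pos: [0.5873, -0.0847, 0.0429]
tool_rot: [180.0, 0.1, 56.0]
force: [-1.3, -1.5, 1.1]
grip_width: 0.0004
grasp_force: 1.0
```

Contact is light. I'll finish the rest of the 60° arc (16 rows), then settle.

Emit:
play_rows(steps=[[[0.00231, -5e-05, 0, 0, 0, -0.0436, 0], [0.00231, -5e-05, 0, 0, 0, -0.0436, 0], [0.00231, -5e-05, 0, 0, 0, -0.0436, 0], [0.00231, -5e-05, 0, 0, 0, -0.0436, 0], [0.00231, -5e-05, 0, 0, 0, -0.0436, 0], [0.00231, -5e-05, 0, 0, 0, -0.0436, 0], [0.00231, -5e-05, 0, 0, 0, -0.0436, 0], [0.00231, -5e-05, 0, 0, 0, -0.0436, 0]]])

```text
time_s: 7.75
tool_pos: [0.5953, -0.0669, 0.0429]
tool_rot: [180.0, 0.0, 76.0]
force: [0.5, -0.3, 0.0]
grip_width: 0.0005
grasp_force: 0.2
```

Emit:
play_rows(steps=[[[0.00231, -5e-05, 0, 0, 0, -0.0436, 0], [0.00231, -5e-05, 0, 0, 0, -0.0436, 0], [0.00231, -5e-05, 0, 0, 0, -0.0436, 0], [0.00231, -5e-05, 0, 0, 0, -0.0436, 0], [0.00231, -5e-05, 0, 0, 0, -0.0436, 0], [0.00231, -5e-05, 0, 0, 0, -0.0436, 0], [0.00231, -5e-05, 0, 0, 0, -0.0436, 0], [0.00231, -5e-05, 0, 0, 0, -0.0436, 0], [0, 0, 0, 0, 0, 0, 0], [0, 0, 0, 0, 0, 0, 0]]])

```text
time_s: 8.75
tool_pos: [0.5965, -0.0483, 0.0428]
tool_rot: [180.0, 0.0, 95.9]
force: [-0.6, -0.1, -0.5]
grip_width: 0.0005
grasp_force: 0.0
```

Run:
```python
from h import *
s=read_camera("side")["frame"]
cv2.imwrite("pics/c2.png",cv2.resize(s[150:250,205:325],(720,600),interpolation=2)[:,:,::-1])
```

```text
(no output)
```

View pics/c2.png

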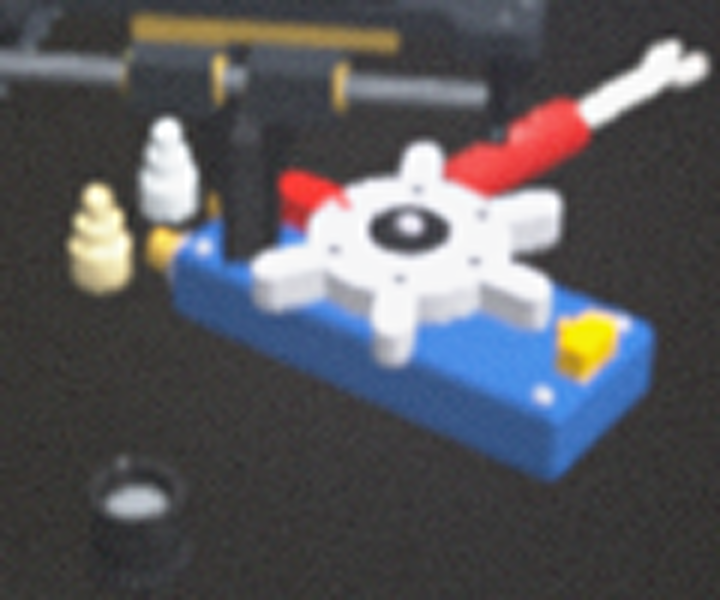

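One click is done cleanly: the red arm is now at the far end (310,195), and the finger at (245,220) stands free in the gap. I'll lift, go back along the arc, lower and repeat.

Emit:
play_rows(steps=[[[0, 0, -0.012, 0, 0, 0, 0], [0, 0, -0.012, 0, 0, 0, 0], [-0.00462, -0.0002, 0, 0, 0, 0.0872, 0], [-0.00462, -0.0002, 0, 0, 0, 0.0872, 0], [-0.00462, -0.0002, 0, 0, 0, 0.0872, 0], [-0.00462, -0.0002, 0, 0, 0, 0.0872, 0], [-0.00462, -0.0002, 0, 0, 0, 0.0872, 0], [-0.00462, -0.0002, 0, 0, 0, 0.0872, 0], [-0.00462, -0.0002, 0, 0, 0, 0.0872, 0], [-0.00462, -0.0002, 0, 0, 0, 0.0872, 0], [-0.00462, -0.0002, 0, 0, 0, 0.0872, 0], [-0.00462, -0.0002, 0, 0, 0, 0.0872, 0]]])

```text
time_s: 10.0
tool_pos: [0.5824, -0.0908, 0.068]
tool_rot: [179.9, -0.1, 45.7]
force: [0.3, -0.4, 0.0]
grip_width: 0.0003
grasp_force: 0.0
```

Emit:
play_rows(steps=[[[-0.00462, -0.0002, 0, 0, 0, 0.0872, 0], [-0.00462, -0.0002, 0, 0, 0, 0.0872, 0], [0, 0, 0, 0, 0, 0, 0], [0, 0, 0, 0, 0, 0, 0]]])

```text
time_s: 10.4
tool_pos: [0.5754, -0.0964, 0.0675]
tool_rot: [180.0, -0.1, 36.1]
force: [1.1, 0.3, -0.0]
grip_width: 0.0003
grasp_force: 0.0
```

Back at the start of the arc. Second click.

Emit:
play_rows(steps=[[[0, 0, 0.008, 0, 0, 0, 0], [0, 0, 0.008, 0, 0, 0, 0], [0, 0, 0.008, 0, 0, 0, 0], [0, 0, 0, 0, 0, 0, 0], [0, 0, 0, 0, 0, 0, 0]]])

```text
time_s: 10.9
tool_pos: [0.5744, -0.0967, 0.042]
tool_rot: [-180.0, 0.1, 36.0]
force: [0.5, 0.5, -0.0]
grip_width: 0.0004
grasp_force: 0.0
```

Emit:
play_rows(steps=[[[0.00231, -5e-05, 0, 0, 0, -0.0436, 0], [0.00231, -5e-05, 0, 0, 0, -0.0436, 0], [0.00231, -5e-05, 0, 0, 0, -0.0436, 0], [0.00231, -5e-05, 0, 0, 0, -0.0436, 0], [0.00231, -5e-05, 0, 0, 0, -0.0436, 0], [0.00231, -5e-05, 0, 0, 0, -0.0436, 0], [0.00231, -5e-05, 0, 0, 0, -0.0436, 0], [0.00231, -5e-05, 0, 0, 0, -0.0436, 0], [0.00231, -5e-05, 0, 0, 0, -0.0436, 0], [0.00231, -5e-05, 0, 0, 0, -0.0436, 0], [0.00231, -5e-05, 0, 0, 0, -0.0436, 0], [0.00231, -5e-05, 0, 0, 0, -0.0436, 0]]])

```text
time_s: 12.1
tool_pos: [0.5922, -0.0763, 0.0429]
tool_rot: [180.0, 0.0, 66.0]
force: [-1.0, -1.7, 0.4]
grip_width: 0.0006
grasp_force: 0.6
```

Emit:
play_rows(steps=[[[0.00231, -5e-05, 0, 0, 0, -0.0436, 0], [0.00231, -5e-05, 0, 0, 0, -0.0436, 0], [0.00231, -5e-05, 0, 0, 0, -0.0436, 0], [0.00231, -5e-05, 0, 0, 0, -0.0436, 0], [0.00231, -5e-05, 0, 0, 0, -0.0436, 0], [0.00231, -5e-05, 0, 0, 0, -0.0436, 0], [0.00231, -5e-05, 0, 0, 0, -0.0436, 0], [0.00231, -5e-05, 0, 0, 0, -0.0436, 0], [0.00231, -5e-05, 0, 0, 0, -0.0436, 0], [0.00231, -5e-05, 0, 0, 0, -0.0436, 0], [0.00231, -5e-05, 0, 0, 0, -0.0436, 0], [0.00231, -5e-05, 0, 0, 0, -0.0436, 0]]])

```text
time_s: 13.3
tool_pos: [0.5967, -0.0483, 0.0429]
tool_rot: [180.0, 0.0, 96.0]
force: [0.2, 0.7, 0.0]
grip_width: 0.0002
grasp_force: 0.0
```

Emit:
play_rows(steps=[[[0, 0, 0, 0, 0, 0, 0], [0, 0, 0, 0, 0, 0, 0]]])

```text
time_s: 13.5
tool_pos: [0.5966, -0.0484, 0.0428]
tool_rot: [180.0, 0.0, 95.9]
force: [1.3, 0.2, -0.2]
grip_width: 0.0001
grasp_force: 0.0
```

Run:
```python
from h import *
s=read_camera("side")["frame"]
cv2.imwrite("pics/c3.png",cv2.resize(s[150:250,205:325],(720,600),interpolation=2)[:,:,::-1])
```

```text
(no output)
```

View pics/c3.png

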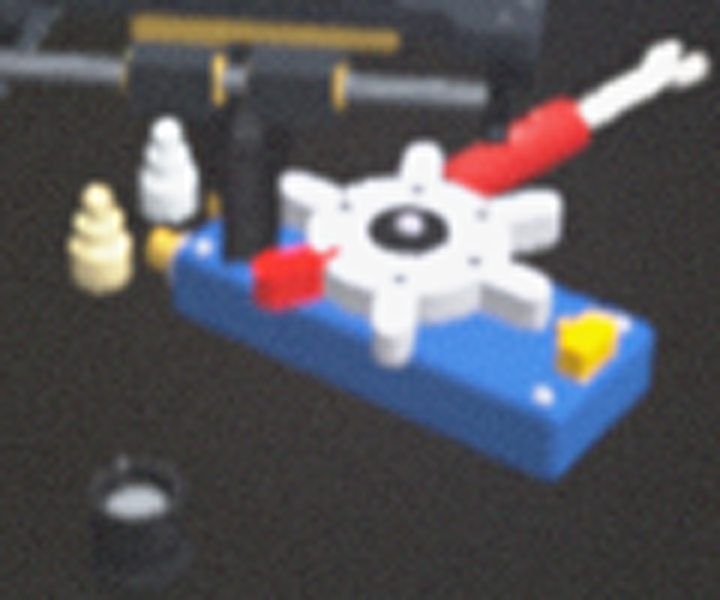

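The red arm is now at (290,275), two clicks done, and the housing hasn't moved. Two clicks remain.

Emit:
play_rows(steps=[[[0, 0, -0.012, 0, 0, 0, 0], [0, 0, -0.012, 0, 0, 0, 0], [-0.00462, -0.0002, 0, 0, 0, 0.0872, 0], [-0.00462, -0.0002, 0, 0, 0, 0.0872, 0], [-0.00462, -0.0002, 0, 0, 0, 0.0872, 0], [-0.00462, -0.0002, 0, 0, 0, 0.0872, 0], [-0.00462, -0.0002, 0, 0, 0, 0.0872, 0], [-0.00462, -0.0002, 0, 0, 0, 0.0872, 0], [-0.00462, -0.0002, 0, 0, 0, 0.0872, 0], [-0.00462, -0.0002, 0, 0, 0, 0.0872, 0], [-0.00462, -0.0002, 0, 0, 0, 0.0872, 0], [-0.00462, -0.0002, 0, 0, 0, 0.0872, 0]]])

```text
time_s: 14.75
tool_pos: [0.5824, -0.0909, 0.068]
tool_rot: [179.9, -0.1, 45.7]
force: [-0.5, 0.6, -0.1]
grip_width: 0.0005
grasp_force: 0.0
```

Emit:
play_rows(steps=[[[-0.00462, -0.0002, 0, 0, 0, 0.0872, 0], [-0.00462, -0.0002, 0, 0, 0, 0.0872, 0], [0, 0, 0, 0, 0, 0, 0], [0, 0, 0, 0, 0, 0, 0], [0, 0, 0.008, 0, 0, 0, 0], [0, 0, 0.008, 0, 0, 0, 0], [0, 0, 0.008, 0, 0, 0, 0], [0, 0, 0, 0, 0, 0, 0], [0, 0, 0, 0, 0, 0, 0]]])

```text
time_s: 15.65
tool_pos: [0.5744, -0.0967, 0.042]
tool_rot: [-180.0, 0.1, 36.0]
force: [0.2, -0.5, -0.1]
grip_width: 0.0001
grasp_force: 0.0
```

Emit:
play_rows(steps=[[[0.00231, -5e-05, 0, 0, 0, -0.0436, 0], [0.00231, -5e-05, 0, 0, 0, -0.0436, 0], [0.00231, -5e-05, 0, 0, 0, -0.0436, 0], [0.00231, -5e-05, 0, 0, 0, -0.0436, 0], [0.00231, -5e-05, 0, 0, 0, -0.0436, 0], [0.00231, -5e-05, 0, 0, 0, -0.0436, 0], [0.00231, -5e-05, 0, 0, 0, -0.0436, 0], [0.00231, -5e-05, 0, 0, 0, -0.0436, 0], [0.00231, -5e-05, 0, 0, 0, -0.0436, 0], [0.00231, -5e-05, 0, 0, 0, -0.0436, 0], [0.00231, -5e-05, 0, 0, 0, -0.0436, 0], [0.00231, -5e-05, 0, 0, 0, -0.0436, 0]]])

```text
time_s: 16.85
tool_pos: [0.5922, -0.0763, 0.0429]
tool_rot: [179.9, 0.0, 66.0]
force: [-1.1, -1.1, 0.5]
grip_width: 0.0007
grasp_force: 0.6
```

Emit:
play_rows(steps=[[[0.00231, -5e-05, 0, 0, 0, -0.0436, 0], [0.00231, -5e-05, 0, 0, 0, -0.0436, 0], [0.00231, -5e-05, 0, 0, 0, -0.0436, 0], [0.00231, -5e-05, 0, 0, 0, -0.0436, 0], [0.00231, -5e-05, 0, 0, 0, -0.0436, 0], [0.00231, -5e-05, 0, 0, 0, -0.0436, 0], [0.00231, -5e-05, 0, 0, 0, -0.0436, 0], [0.00231, -5e-05, 0, 0, 0, -0.0436, 0], [0.00231, -5e-05, 0, 0, 0, -0.0436, 0], [0.00231, -5e-05, 0, 0, 0, -0.0436, 0], [0.00231, -5e-05, 0, 0, 0, -0.0436, 0], [0.00231, -5e-05, 0, 0, 0, -0.0436, 0]]])

```text
time_s: 18.05
tool_pos: [0.5967, -0.0484, 0.0429]
tool_rot: [180.0, 0.0, 96.0]
force: [-0.3, 0.2, 0.9]
grip_width: 0.0008
grasp_force: 0.0
```

Emit:
play_rows(steps=[[[0, 0, 0, 0, 0, 0, 0], [0, 0, 0, 0, 0, 0, 0], [0, 0, 0, 0, 0, 0, 0], [0, 0, 0, 0, 0, 0, 0]]])

```text
time_s: 18.45
tool_pos: [0.5964, -0.0485, 0.0427]
tool_rot: [180.0, 0.0, 95.9]
force: [-0.8, -0.2, -0.1]
grip_width: 0.0003
grasp_force: 0.0
```

Run:
```python
from h import *
s=read_camera("side")["frame"]
cv2.imwrite("pics/c4.png",cv2.resize(s[150:250,205:325],(720,600),interpolation=2)[:,:,::-1])
```

```text
(no output)
```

View pics/c4.png

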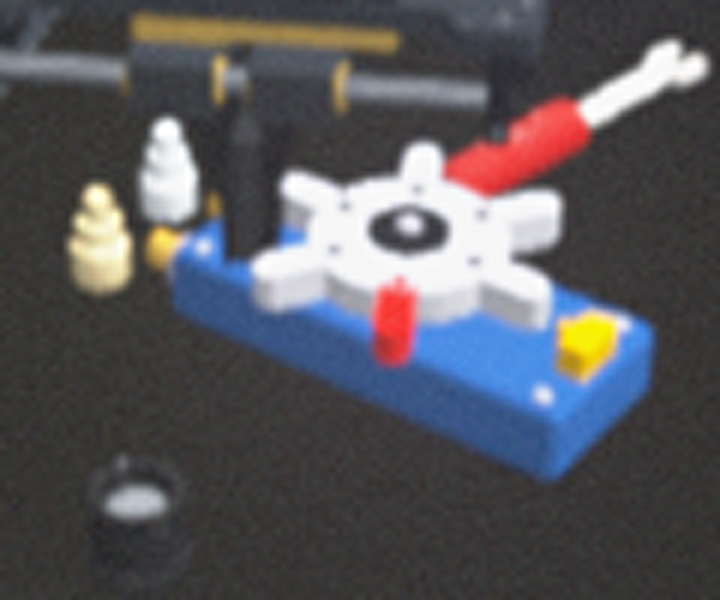

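The red arm rests at (395,325), one click before the pointer at (590,345). Last click, then I'll lift clear.

Emit:
play_rows(steps=[[[0, 0, -0.012, 0, 0, 0, 0], [0, 0, -0.012, 0, 0, 0, 0], [-0.00462, -0.0002, 0, 0, 0, 0.0872, 0], [-0.00462, -0.0002, 0, 0, 0, 0.0872, 0], [-0.00462, -0.0002, 0, 0, 0, 0.0872, 0], [-0.00462, -0.0002, 0, 0, 0, 0.0872, 0], [-0.00462, -0.0002, 0, 0, 0, 0.0872, 0], [-0.00462, -0.0002, 0, 0, 0, 0.0872, 0], [-0.00462, -0.0002, 0, 0, 0, 0.0872, 0], [-0.00462, -0.0002, 0, 0, 0, 0.0872, 0], [-0.00462, -0.0002, 0, 0, 0, 0.0872, 0], [-0.00462, -0.0002, 0, 0, 0, 0.0872, 0]]])

```text
time_s: 19.7
tool_pos: [0.5824, -0.0908, 0.068]
tool_rot: [179.9, -0.1, 45.8]
force: [-0.7, 0.3, -0.1]
grip_width: 0.0007
grasp_force: 0.0
```

Emit:
play_rows(steps=[[[-0.00462, -0.0002, 0, 0, 0, 0.0872, 0], [-0.00462, -0.0002, 0, 0, 0, 0.0872, 0], [0, 0, 0, 0, 0, 0, 0], [0, 0, 0, 0, 0, 0, 0], [0, 0, 0.008, 0, 0, 0, 0], [0, 0, 0.008, 0, 0, 0, 0], [0, 0, 0.008, 0, 0, 0, 0], [0, 0, 0, 0, 0, 0, 0], [0, 0, 0, 0, 0, 0, 0]]])

```text
time_s: 20.6
tool_pos: [0.5744, -0.0968, 0.042]
tool_rot: [-180.0, 0.1, 36.0]
force: [1.4, 0.5, 0.3]
grip_width: 0.0006
grasp_force: 0.0
```

Emit:
play_rows(steps=[[[0.00231, -5e-05, 0, 0, 0, -0.0436, 0], [0.00231, -5e-05, 0, 0, 0, -0.0436, 0], [0.00231, -5e-05, 0, 0, 0, -0.0436, 0], [0.00231, -5e-05, 0, 0, 0, -0.0436, 0], [0.00231, -5e-05, 0, 0, 0, -0.0436, 0], [0.00231, -5e-05, 0, 0, 0, -0.0436, 0], [0.00231, -5e-05, 0, 0, 0, -0.0436, 0], [0.00231, -5e-05, 0, 0, 0, -0.0436, 0], [0.00231, -5e-05, 0, 0, 0, -0.0436, 0], [0.00231, -5e-05, 0, 0, 0, -0.0436, 0], [0.00231, -5e-05, 0, 0, 0, -0.0436, 0], [0.00231, -5e-05, 0, 0, 0, -0.0436, 0]]])

```text
time_s: 21.8
tool_pos: [0.5922, -0.0764, 0.0429]
tool_rot: [179.9, 0.0, 66.0]
force: [0.2, -0.4, 0.4]
grip_width: 0.0001
grasp_force: 0.6
```

Emit:
play_rows(steps=[[[0.00231, -5e-05, 0, 0, 0, -0.0436, 0], [0.00231, -5e-05, 0, 0, 0, -0.0436, 0], [0.00231, -5e-05, 0, 0, 0, -0.0436, 0], [0.00231, -5e-05, 0, 0, 0, -0.0436, 0], [0.00231, -5e-05, 0, 0, 0, -0.0436, 0], [0.00231, -5e-05, 0, 0, 0, -0.0436, 0], [0.00231, -5e-05, 0, 0, 0, -0.0436, 0], [0.00231, -5e-05, 0, 0, 0, -0.0436, 0], [0.00231, -5e-05, 0, 0, 0, -0.0436, 0], [0.00231, -5e-05, 0, 0, 0, -0.0436, 0], [0.00231, -5e-05, 0, 0, 0, -0.0436, 0], [0.00231, -5e-05, 0, 0, 0, -0.0436, 0]]])

```text
time_s: 23.0
tool_pos: [0.5967, -0.0484, 0.0429]
tool_rot: [180.0, 0.0, 96.0]
force: [-0.5, -0.1, -0.1]
grip_width: 0.0005
grasp_force: 0.0
```

Emit:
play_rows(steps=[[[0, 0, 0, 0, 0, 0, 0], [0, 0, 0, 0, 0, 0, 0], [0, 0, -0.015, 0, 0, 0, 0], [0, 0, -0.03, 0, 0, 0, 0], [0, 0, -0.03, 0, 0, 0, 0], [0, 0, -0.02, 0, 0, 0, 0], [0, 0, 0, 0, 0, 0, 0], [0, 0, 0, 0, 0, 0, 0], [0, 0, 0, 0, 0, 0, 0]]])

```text
time_s: 23.9
tool_pos: [0.5956, -0.0483, 0.1366]
tool_rot: [-179.9, -0.0, 95.9]
force: [-0.4, 0.1, 0.3]
grip_width: 0.0005
grasp_force: 0.0
```

Run:
```python
from h import *
s=read_camera("side")["frame"]
cv2.imwrite("pics/c5.png",cv2.resize(s[150:250,205:325],(720,600),interpolation=2)[:,:,::-1])
```

```text
(no output)
```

View pics/c5.png

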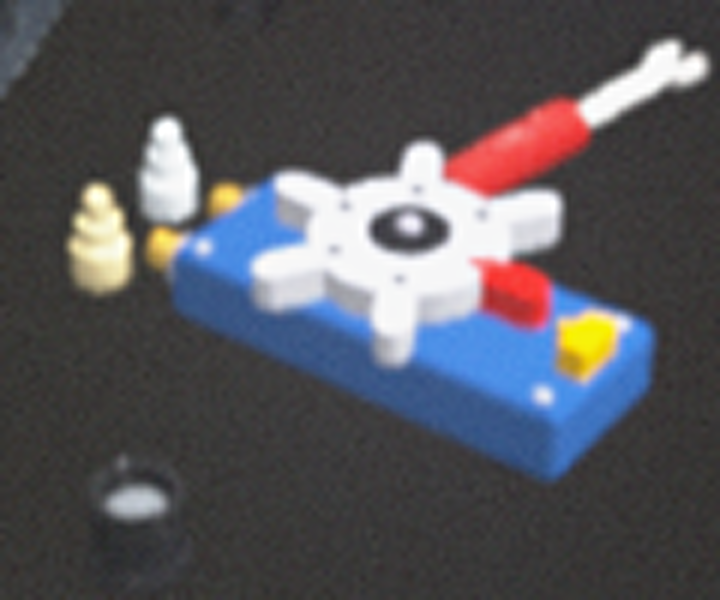

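The red arm at (520,295) is clicked in at the yellow pointer (590,340). The gripper is clear and nothing else has moved.

```bash
python3 -c "
from cell import *
print(sign_off())"
```

```text
the job is handed in; nothing more can be done
None
```

I pushed the wheel round four single clicks, and the red arm now rests at the yellow pointer with the attenuator and other items visibly unmoved; the job is handed in (sign-off gave no verdict).

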